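Load the sliding perch and index it one hole towards the stirrer

TASK

Stand the small amber dropper bottle upright in the middle of the little round perch on the sliding tube section and let go of it. Then pull up the section's lock plunger by its knob, slide the section along its bar to the very next hole on the side of the hot-plate stirrer (the white box with the beaker on it), let the pin drop fully home there, and finish while still gripping the knob with the pin held engaged, the bottle still standing on the perch. Leave the other loose things on the bench where they are.

Things in the scene. Friction and masses are not known exactly. Their poses are not given: they have to be found in the camera images.
- bottle: small amber glass dropper bottle with a paper label and black cap, about 80 g; body 38 mm across up to 49 mm height, then a shoulder to a 23 mm cap (58 to 70 mm) and a 12 mm rubber bulb on top, 85 mm tall overall. Origin at the centre of its underside, z up its axis
- bar: the slide's fixed aluminium bar, 420 mm long (along its y), 30 mm wide, lying level on two low steel feet (90 mm wide in x, 22 mm in y, at the bar's ends), top at 60 mm; nine square 11 mm lock holes along its top every 40 mm, some hidden under the section. It does not move. Origin on the bench under its middle, y along the bar, z up
- section (a joint): position (m) of the grey square tube section (200 mm long, 42 mm wide, top 66 mm above the bench) that rides on the bar; grows towards the bar's +y, limits +-0.085. It starts locked at 0; lock positions are at 0, +-0.04 and +-0.08, each with about 1.5 mm of play either way. Once unlocked it slides with a drag of about 1.5 N plus 5 N per m/s
- plunger (a joint): how far (m) the spring lock plunger is pulled up: 0 is pin fully home, 0.016 its stop. Below about 0.005 the round-ended 8 mm pin locks the section firmly; above 0.010 the pin is clear of the bar and the section slides. The spring pushes it down with 4 N at 0, rising to 9 N at the stop; released between holes the pin rides on the bar's top
- knob (a point): black round plunger knob, upright, 26 mm across, 26 mm tall, 80 mm from the section's middle towards the bar's -y. Origin at its centre, 100 mm above the bench when the pin is home; it rises with the plunger and travels with the section. Under it a 20 mm thick round housing (66 to 84 mm height); fingertips kept above 68 mm clear the section's top
- perch (a point): round flat steel disc, 52 mm across and 6 mm thick, without a rim, on a 16 mm post on the section, 160 mm from the knob towards the bar's +y; it travels with the section. Origin at the centre of its top face, 106 mm above the bench
- stirrer: hot-plate stirrer: white box 190 x 170 x 90 mm with a steel plate and a 110 mm wide, 130 mm tall glass beaker on top (228 mm in all), fixed, beyond one or the other end of the bar; a flat black kitchen scale stands beyond the other end. Origin on the bench under its centre. If it lies on the bar's +y side the section must go to +0.04, else to -0.04
- big_bottle: bystander: larger amber dropper bottle, 58 mm across, 130 mm tall. Origin at the centre of its underside
- jar: bystander: squat white jar, 54 mm across, 50 mm tall. Origin at the centre of its underside
- cup_a: bystander: clear plastic cup, 68 mm across the rim, 60 mm tall, beyond the bar. Origin at the centre of its underside
- cup_b: bystander: clear plastic cup, 60 mm across the rim, 55 mm tall, beyond the bar. Origin at the centre of its underside
- spatula: bystander: steel lab spoon, 150 mm long, lying flat beyond the bar. Origin under its middle
Things that resemble listed ones, but are neither listed nor needed, are in the scene too. Leave any pink look-alike of the bottle alone.

How it is judged (in metres and radians):
On the way, in this order (a step that is already met when the one before it is completed fails the run):
1. the small bottle stands on the perch, let go (horizontal distance between bottle and perch below 0.014 m and z of bottle in the frame of perch between -0.003 and 0.004 m and angle between bottle's own z axis and vertical below 0.1 rad and contact force between the fingers and bottle below 0.05 N), for 0.2 s.
2. the lock plunger is pulled clear by its knob, the bottle standing on the perch (value of joint plunger above 0.009 m and contact force between the fingers and plunger above 1 N and horizontal distance between bottle and perch below 0.014 m and z of bottle in the frame of perch between -0.003 and 0.004 m and angle between bottle's own z axis and vertical below 0.1 rad), for 0.1 s.
At the end, for the whole second after the job is handed in: Section locked at the next hole on the stirrer's side (within 3.5 mm of +0.04 or -0.04), plunger home within 2 mm, its knob still held (contact over 3 N); bottle upright on the perch (within 14 mm of its centre, tilt under 0.1 rad), untouched and at rest (all of step 1 and linear speed of bottle below 0.02 m/s and ((y of stirrer in the frame of bar above 0 m and value of joint section between 0.0365 and 0.0435 m) or (y of stirrer in the frame of bar below 0 m and value of joint section between -0.0435 and -0.0365 m)) and value of joint plunger below 0.002 m and velocity of joint section between -0.01 and 0.01 m/s and contact force between the fingers and plunger above 3 N); the arm keeps its last pose, push and grip.
It fails at once if another loose thing on the bench was moved by more than 30 mm or tipped over (distance of any of big_bottle, jar, cup_a, cup_b, spatula from where it was at the start of the episode above 0.03 m or angle between any of big_bottle, jar, cup_a, cup_b's own z axis and vertical above 0.4 rad).
It also fails if it takes over 58 s, if anything falls off the work surface, if the arm or the gripper's body presses on something with over 40 N, if the wrist force passes 120 N, or if a joint passes its speed limit or range.

ROBOT

A 6-joint arm with a two-finger parallel gripper is mounted at the origin on the work surface. World frame = base frame: x ahead of the robot, y to its left, z up, the work surface at z = 0. Lengths are in m, angles in degrees, forces in N, time in s.
With the tool pointing down it reaches from about 0.35 to 0.875 m from the base axis. Payload 4.2 kg.
Tool frame: the origin (TCP) lies midway between the tips of the shut fingers; the grasp point (between the pads) lies 19 mm behind it; z points along the fingers, y is the line along which they close (so a half turn about z gives the same grasp; the last joint's range is limited). The gripper opens to 87 mm and grips with 3 to 60 N. Pads are 19 mm wide; open, the fingers measure 117 mm over their backs; the gripper's body (75 mm by 190 mm) begins 51 mm behind the grasp point.
Start: joints at [84.316, 22.042, 0.453, 0, -68.411, -14.817], TCP at [0.219, 0.585, 0.223] pointing down, gripper open.
Joint ranges: [-179.83, 179.83], [-69.29, 118.12], [-61.27, 80.66], [-181.25, 117.63], [-171.15, -9.14], [-177.46, 177.46]. Speed limits (degrees/s): [159.86, 159.86, 180, 180, 180, 180].

INTERFACE

Orientations are given as a 3x3 rotation matrix whose columns are the frame's x, y, z axes.
In Python, from station import * gives the robot as it stands. The module is installed in compiled form; this text tells all that it offers.
- The arm moves only by the tool servo_tool, never from a script. Its argument "deltas" is a list of rows, each an object of numbers: "tx", "ty", "tz": the shift along the tool's x, y, z in mm; "ax", "ay", "az": the turn, a rotation vector about the tool's x, y, z in rad; "claw": the finger opening in mm, from 0 to 87. In form: [{"tx": .., "ty": .., "tz": .., "ax": .., "ay": .., "az": .., "claw": ..}, ...]. A call has 1 to 12 rows; each row is the pose to reach, as a shift and turn from the pose commanded when the call began, along the tool's axes at that moment; what a row does not reach only later rows make up. A row lasts 1/12 s, in which the tool goes at most 41.7 mm and 7.16 degrees, less where a joint would pass 70% of its speed; a pose out of reach is approached as far as the arm can. A call with a gripper value outside its range is refused whole. The fingers move at their own pace and stop on an object; the grip force is fixed at half the most. Time passes only in rows, so rows that repeat a pose let the fingers close. It gives the time, the measured TCP pose, the force, the opening and the grip force at its end, in the units of the state.
- sense(): the state, without advancing time (a new reading comes with each control period).
- capture(name): name is "side" or "top" or "wrist"; returns the picture (384x512x3 uint8, blue, green, red); there is no depth.
- calibration(name): a dict with "fx", "fy", "cx", "cy" (pixels), "cam_to_world" (4x4, takes a point from camera to world coordinates); the wrist camera has in their place "hand_eye" (4x4, takes a point from camera to tool coordinates, whose origin is the TCP and whose axes are the flange's). Camera axes: x right, y down, z forward; pixel columns grow to the right and rows downward; lengths in m; the calibration is good to about 2 mm. A picture is of the moment at which its call begins: read the wrist's pose just before it. calibration takes no time and is no camera call.
- finish_job(): hands the job in; it is judged then, once.
Trained networks look in the newest picture that a camera, given by its name, has taken for a name from the list of things; names that differ only in an ending like _2 or _b are one class to them, and where a whole thing is asked for, a point or a joint stands for the part that bears it (a point fixed in the world has none). Each returns a list of dicts, best first, with "confidence" (0 to 1); they miss things now and then, are a little off and sometimes report something else, mostly with a low value. They report only what shows in the picture. A call takes as long as a camera call. They do not tell look-alikes from the thing itself.
- recognise(label, camera): "xyz" ([x, y, z] in m, in the coordinates of the camera as it stood for that picture, good to about 4 mm: the middle of the surface that is visible of it).
- trace(label, camera): "mask" (384x512 bool, what is visible of it).
The state is a dict: "time_s": time; "joints": joint angles; "joint_velocities": joint speeds; "effort": joint torques, N m; "tcp_pos": TCP position; "ee_rot": TCP orientation; "wrist_force": force on the tool from outside, world axes, zero at the start; "moment": the same for the moment, N m; "gripper_width": opening from 0.0 (shut) to 1.0 (fully open); "gripper_force": force on a finger pad.
Only numpy, scipy, OpenCV 4.12 (cv2) and the standard library are available. Lean on these libraries where they do the work, as an engineer would, in place of code of your own. Each camera call takes 0.05 s, during which the arm holds its last target. There are 200 camera calls.

## Working session

There is one attempt and no reset: what is moved stays moved. The work goes in short steps, Python scripts to look and compute and a tool call to move; the robot and the scene stay as the last step left them, time stands still between calls to the robot, and variables do not carry over. Pictures are saved under pics/ and viewed, at most 10 in all, crops included, and the job is handed in when it is done.

Besides the shell and the picture viewer there is one more tool, called after "Call:" as name(argument=value, ...), one argument or row to a line, values as JSON. servo_tool: Moves the arm, as the interface text tells. Its arguments: {"type":"object","properties":{"deltas":{"type":"array","items":{"type":"object","properties":{"tx":{"type":"number"},"ty":{"type":"number"},"tz":{"type":"number"},"ax":{"type":"number"},"ay":{"type":"number"},"az":{"type":"number"},"claw":{"type":"number"}}}}},"required":["deltas"]}

```bash
mkdir -p pics; cat > h.py <<'E'
from station import *
import numpy as np, cv2
def T(name):
    c=calibration(name)
    if 'cam_to_world' in c: return np.array(c['cam_to_world']),c
    s=sense(); M=np.eye(4); M[:3,:3]=np.array(s['ee_rot']); M[:3,3]=s['tcp_pos']
    return M@np.array(c['hand_eye']),c
def plane(name,u,v,z,M=None):
    if M is None: M,c=T(name)
    else: c=calibration(name)
    d=M[:3,:3]@np.array([(u-c['cx'])/c['fx'],(v-c['cy'])/c['fy'],1]); o=M[:3,3]
    return o+d*(z-o[2])/d[2]
def proj(name,p):
    M,c=T(name); q=np.linalg.inv(M)@np.append(p,1)
    return q[0]/q[2]*c['fx']+c['cx'],q[1]/q[2]*c['fy']+c['cy']
def rec(label,name,M):
    for r in recognise(label,name)[:4]:
        p=(M@np.append(r['xyz'],1))[:3]; u,v=[round(x) for x in proj(name,p)]
        print(label,name,round(r['confidence'],2),p.round(3),(u,v))
E
python3 - <<'E'
from h import *
for n in ['top','side']:
    M,c=T(n); im=capture(n); cv2.imwrite(f'pics/{n}0.png',im)
    print(n,M.round(3).tolist())
    for l in ['bottle','knob','perch','section','stirrer','jar','big_bottle','bar']: rec(l,n,M)
a=cv2.imread('pics/top0.png');b=cv2.imread('pics/side0.png')
s=sense();print(s['time_s'],np.round(s['ee_rot'],3).tolist())
E
```

```text
top [[-0.016, -0.998, 0.058, 0.507], [-1.0, 0.015, -0.009, 0.0], [0.008, -0.058, -0.998, 1.617], [0.0, 0.0, 0.0, 1.0]]
bottle top 0.69 [ 0.586 -0.431  0.096] (387, 195)
bottle top 0.56 [0.448 0.175 0.052] (203, 240)
bottle top 0.53 [0.427 0.263 0.052] (177, 247)
knob top 0.6 [ 0.615 -0.124  0.112] (293, 187)
perch top 0.73 [ 0.604 -0.039  0.061] (267, 192)
perch top 0.49 [ 0.774 -0.166  0.012] (302, 143)
perch top 0.24 [ 0.62  -0.128  0.108] (294, 186)
section top 0.81 [ 0.602 -0.042  0.063] (267, 193)
stirrer top 0.57 [ 0.584 -0.428  0.096] (386, 196)
jar top 0.72 [ 0.619 -0.127  0.11 ] (294, 186)
jar top 0.47 [ 0.427 -0.009  0.043] (258, 245)
bar top 0.75 [ 0.604 -0.049  0.062] (270, 192)
bar top 0.38 [ 0.621 -0.128  0.111] (294, 185)
side [[-0.991, -0.059, 0.118, 0.472], [-0.13, 0.588, -0.798, 0.943], [-0.022, -0.807, -0.591, 0.815], [0.0, 0.0, 0.0, 1.0]]
bottle side 0.87 [0.451 0.189 0.045] (305, 266)
bottle side 0.86 [0.509 0.247 0.049] (282, 279)
bottle side 0.68 [0.431 0.28  0.048] (312, 292)
knob side 0.63 [ 0.616 -0.12   0.11 ] (258, 178)
knob side 0.51 [0.596 0.048 0.063] (258, 224)
perch side 0.78 [0.603 0.014 0.068] (257, 215)
section side 0.57 [0.607 0.01  0.064] (256, 215)
stirrer side 0.97 [ 0.586 -0.384  0.1  ] (274, 143)
stirrer side 0.59 [0.596 0.046 0.061] (258, 223)
stirrer side 0.4 [ 0.615 -0.118  0.112] (258, 178)
jar side 0.63 [0.428 0.007 0.038] (315, 225)
big_bottle side 0.66 [ 0.444 -0.136  0.062] (311, 191)
0.9 [[0.937, -0.35, -0.0], [-0.35, -0.937, 0.0], [-0.0, -0.0, -1.0]]
```

```bash
python3 - <<'E'
import cv2
a=cv2.imread('pics/top0.png')[110:290,130:450];b=cv2.imread('pics/side0.png')[110:320,180:390]
cv2.imwrite('pics/topc.png',cv2.resize(a,(800,450),interpolation=cv2.INTER_CUBIC))
cv2.imwrite('pics/sidec.png',cv2.resize(b,(600,600),interpolation=cv2.INTER_CUBIC))
E
```

```text
(no output)
```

View pics/topc.png

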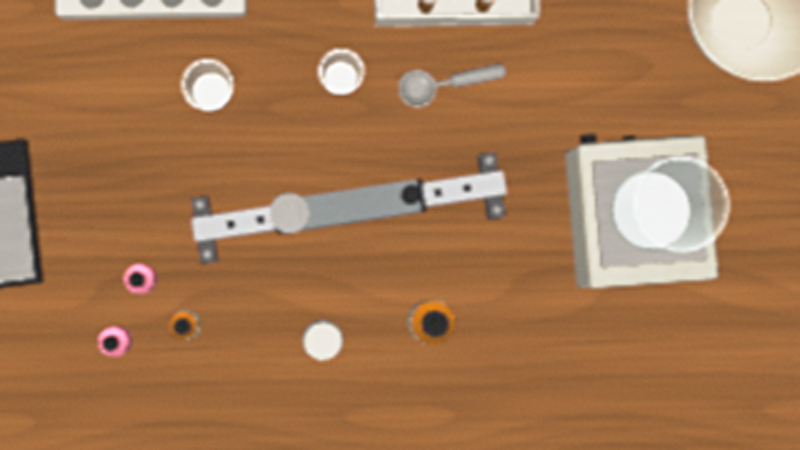

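View pics/sidec.png

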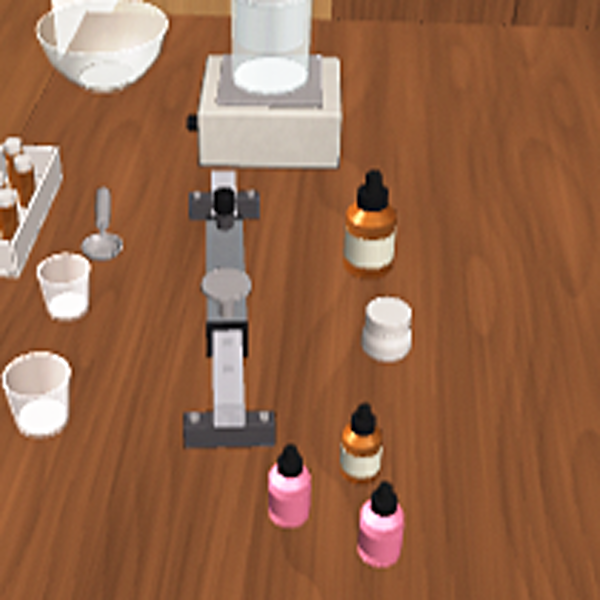

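The top crop shows these candidates for the bottle, in full-image pixels:
- small amber bottle at (203,240)
- pink look-alikes at (185,221) and (175,247)
- big amber bottle at (303,239)
- amber vials in the rack at (300–325,111)

I choose (203,240): it is small and amber, with a paper label and black cap. The knob (294,188) is on the stirrer's side, so the stirrer lies at bar −y and the section must go to −0.04.

```bash
python3 - <<'E'
from h import *
f=lambda x,y:(130+x/2.5,110+y/2.5); g=lambda x,y:(180+x*.35,110+y*.35)
for n,p,z in [('bulb',(182,325.5),.085),('knob',(411,194),.113),('perch',(289,213),.106),('h1',(231,224),.06),('h2',(260,219),.06),('h3',(438,192),.06),('h4',(467,188),.06)]:
    print('top',n,plane('top',*f(*p),z).round(4))
for n,p,z in [('bulb',(364,409),.083),('knob',(224,197),.11),('perch',(227,285),.106),('h1',(228,368),.06),('h2',(228,342),.06)]:
    print('side',n,plane('side',*g(*p),z).round(4))
b=cv2.imread('pics/side0.png')[235:325,260:350]
cv2.imwrite('pics/cand.png',cv2.resize(b,(540,540),interpolation=cv2.INTER_CUBIC))
print(np.round(calibration('wrist')['hand_eye'],3).tolist(),calibration('wrist')['fx'])
E
```

```text
top bulb [0.4489 0.1722 0.085 ]
top knob [ 0.6141 -0.1276  0.113 ]
top perch [0.5924 0.0302 0.106 ]
top h1 [0.5815 0.1086 0.06  ]
top h2 [0.5876 0.0699 0.06  ]
top h3 [ 0.6201 -0.1682  0.06  ]
top h4 [ 0.6248 -0.2071  0.06  ]
side bulb [0.448  0.1795 0.083 ]
side knob [ 0.6135 -0.1183  0.11  ]
side perch [0.5914 0.0374 0.106 ]
side h1 [0.5822 0.1117 0.06  ]
side h2 [0.5868 0.0726 0.06  ]
[[-0.001, -0.958, -0.288, 0.08], [1.0, -0.001, -0.0, 0.0], [-0.0, -0.288, 0.958, -0.163], [0.0, 0.0, 0.0, 1.0]] 328.8899832012488
```

View pics/cand.png

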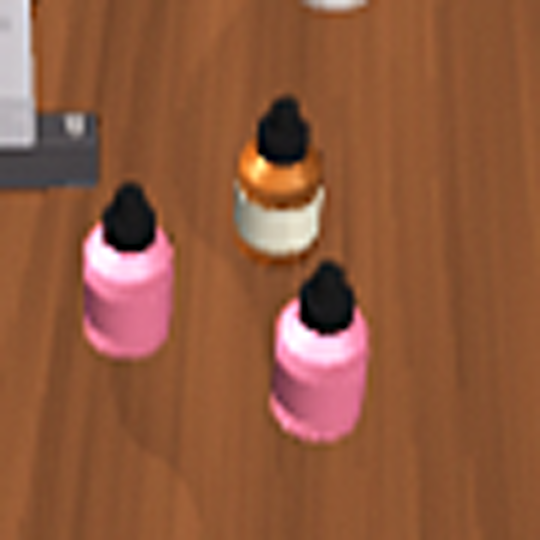

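The crop shows the amber bottle with its paper label (bulb tip about (306,253) in the side view). It sits between the two pinks and is clearly the right one. I move above it.

Call:
servo_tool(
  deltas=[
    {"tx":60,"ty":50,"tz":2,"az":0.17},
    {"tx":90,"ty":76,"tz":3,"az":0.27},
    {"tx":120,"ty":101,"tz":4,"az":0.36},
    {"tx":150,"ty":127,"tz":5,"az":0.45},
    {"tx":180,"ty":152,"tz":6,"az":0.54},
    {"tx":210,"ty":178,"tz":7,"az":0.63},
    {"tx":240,"ty":203,"tz":8,"az":0.72},
    {"tx":270,"ty":229,"tz":9,"az":0.81},
    {"tx":300,"ty":254,"tz":10,"az":0.9},
    {"tx":330,"ty":280,"tz":12,"az":0.99},
    {"tx":358,"ty":304,"tz":13,"az":1.077},
    {"tx":358,"ty":304,"tz":13,"az":1.077},
  ],
)

```text
schema error: expected keys tx, ty, tz, ax, ay, az, claw
```

Call:
servo_tool(
  deltas=[
    {"claw":70},
    {"claw":70},
  ],
)

```text
schema error: expected keys tx, ty, tz, ax, ay, az, claw
```

```bash
python3 - <<'E'
from h import *
s=sense();print(s['time_s'],np.round(s['tcp_pos'],4),np.round(s['ee_rot'],3).tolist(),s['gripper_width'],np.round(s['joints'],1))
M,c=T('wrist'); im=capture('wrist'); cv2.imwrite('pics/w1.png',im)
for l in ['bottle']: 
    rec(l,'wrist',M)
    for r in trace(l,'wrist')[:3]:
        ys,xs=np.nonzero(r['mask']); print(r['confidence'],xs.min(),xs.max(),ys.min(),ys.max())
E
```

```text
0.9 [0.2189 0.5854 0.2225] [[0.937, -0.35, -0.0], [-0.35, -0.937, 0.0], [-0.0, -0.0, -1.0]] 1.00283728121356 [ 84.3  22.    0.5  -0.  -68.4 -14.8]
```

View pics/w1.png

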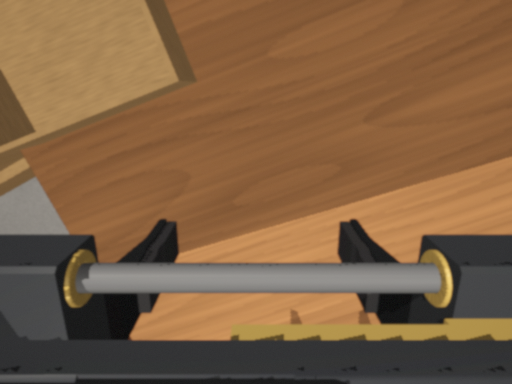

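The call was refused because every key is required, so the arm has not moved. The picture shows only bare bench between the fingers, whose tips are near (170,230) and (350,230). I resend with full rows.

Call:
servo_tool(
  deltas=[
    {"tx":30,"ty":25,"tz":1,"ax":0,"ay":0,"az":0.09,"claw":70},
    {"tx":60,"ty":51,"tz":2,"ax":0,"ay":0,"az":0.18,"claw":70},
    {"tx":90,"ty":76,"tz":3,"ax":0,"ay":0,"az":0.27,"claw":70},
    {"tx":120,"ty":101,"tz":4,"ax":0,"ay":0,"az":0.36,"claw":70},
    {"tx":150,"ty":127,"tz":5,"ax":0,"ay":0,"az":0.45,"claw":70},
    {"tx":180,"ty":152,"tz":6,"ax":0,"ay":0,"az":0.54,"claw":70},
    {"tx":210,"ty":178,"tz":7,"ax":0,"ay":0,"az":0.63,"claw":70},
    {"tx":240,"ty":203,"tz":8,"ax":0,"ay":0,"az":0.72,"claw":70},
    {"tx":270,"ty":229,"tz":9,"ax":0,"ay":0,"az":0.81,"claw":70},
    {"tx":300,"ty":254,"tz":10,"ax":0,"ay":0,"az":0.9,"claw":70},
    {"tx":330,"ty":280,"tz":12,"ax":0,"ay":0,"az":0.99,"claw":70},
    {"tx":358,"ty":304,"tz":13,"ax":0,"ay":0,"az":1.077,"claw":70},
  ],
)

```text
time_s: 2.05
tcp_pos: [0.4483, 0.1733, 0.2098]
ee_rot: [[0.131, -0.991, 0.001], [-0.991, -0.131, 0.0], [-0.0, -0.001, -1.0]]
wrist_force: [0.5, -0.1, 0.3]
gripper_width: 0.804
gripper_force: 0.0
```

Call:
servo_tool(
  deltas=[
    {"tx":0,"ty":0,"tz":0,"ax":0,"ay":0,"az":0,"claw":70},
    {"tx":0,"ty":0,"tz":0,"ax":0,"ay":0,"az":0,"claw":70},
  ],
)

```text
time_s: 2.22
tcp_pos: [0.4484, 0.1736, 0.2096]
ee_rot: [[0.132, -0.991, 0.0], [-0.991, -0.132, 0.0], [-0.0, -0.0, -1.0]]
wrist_force: [-0.6, 0.8, -0.5]
gripper_width: 0.803
gripper_force: 0.0
```

```bash
python3 - <<'E'
from h import *
s=sense();print(s['time_s'],np.round(s['tcp_pos'],4),np.round(s['ee_rot'],3).tolist(),s['gripper_width'],np.round(s['joints'],1))
M,c=T('wrist'); im=capture('wrist'); cv2.imwrite('pics/w2.png',im)
for l in ['bottle']: 
    rec(l,'wrist',M)
    for r in trace(l,'wrist')[:3]:
        ys,xs=np.nonzero(r['mask']); print(r['confidence'],xs.min(),xs.max(),ys.min(),ys.max())
E
```

```text
2.2167 [0.4484 0.1736 0.2096] [[0.132, -0.991, 0.0], [-0.991, -0.132, 0.0], [-0.0, -0.0, -1.0]] 0.8025938664100358 [ 40.6   8.5 -20.3  -0.  -61.2 -33. ]
bottle wrist 0.98 [0.431 0.261 0.048] (262, 245)
bottle wrist 0.86 [0.509 0.224 0.051] (194, 205)
bottle wrist 0.78 [0.455 0.172 0.054] (252, 164)
0.79 239 275 144 187
0.78 246 280 222 262
0.6 173 213 186 231
```

View pics/w2.png

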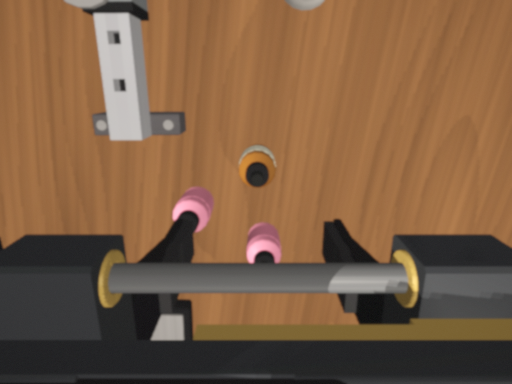

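The amber bottle shows at (257,163) with its bulb at (258,174). The pinks are at (193,207) and (263,243), and the bar end is at upper left.

```bash
python3 - <<'E'
from h import *
print(plane('wrist',258,173,.085).round(4), plane('wrist',257.5,146,.002).round(4))
b=cv2.imread('pics/w2.png')
# orange+label region: cap dark ellipse centre
hsv=cv2.cvtColor(b,cv2.COLOR_BGR2HSV)[140:195,230:285]
d=(hsv[...,2]<60); ys,xs=np.nonzero(d); print(xs.mean()+230,ys.mean()+140,ys.min()+140,ys.max()+140,xs.min()+230,xs.max()+230)
print(plane('wrist',xs.mean()+230,ys.mean()+140,.072).round(4))
E
```

```text
[0.4483 0.1729 0.085 ] [0.4502 0.1634 0.002 ]
256.90106951871655 173.9812834224599 163 185 247 267
[0.4487 0.1774 0.072 ]
```

Call:
servo_tool(
  deltas=[
    {"tx":-2,"ty":-1,"tz":35,"ax":0,"ay":0,"az":0,"claw":70},
    {"tx":-2,"ty":-1,"tz":70,"ax":0,"ay":0,"az":0,"claw":70},
    {"tx":-2,"ty":-1,"tz":105,"ax":0,"ay":0,"az":0,"claw":70},
    {"tx":-2,"ty":-1,"tz":135,"ax":0,"ay":0,"az":0,"claw":70},
    {"tx":-2,"ty":-1,"tz":160,"ax":0,"ay":0,"az":0,"claw":70},
    {"tx":-2,"ty":-1,"tz":178,"ax":0,"ay":0,"az":0,"claw":70},
    {"tx":-2,"ty":-1,"tz":188,"ax":0,"ay":0,"az":0,"claw":70},
    {"tx":-2,"ty":-1,"tz":188,"ax":0,"ay":0,"az":0,"claw":70},
  ],
)

```text
time_s: 3.03
tcp_pos: [0.4466, 0.1777, 0.0193]
ee_rot: [[0.138, -0.99, -0.004], [-0.99, -0.138, -0.003], [0.003, 0.005, -1.0]]
wrist_force: [0.3, -0.9, 0.4]
gripper_width: 0.803
gripper_force: 0.0
```

Call:
servo_tool(
  deltas=[
    {"tx":0,"ty":0,"tz":0,"ax":0,"ay":0,"az":0,"claw":30},
    {"tx":0,"ty":0,"tz":0,"ax":0,"ay":0,"az":0,"claw":30},
    {"tx":0,"ty":0,"tz":0,"ax":0,"ay":0,"az":0,"claw":30},
    {"tx":0,"ty":0,"tz":0,"ax":0,"ay":0,"az":0,"claw":30},
    {"tx":0,"ty":0,"tz":0,"ax":0,"ay":0,"az":0,"claw":30},
    {"tx":0,"ty":0,"tz":0,"ax":0,"ay":0,"az":0,"claw":30},
    {"tx":0,"ty":0,"tz":0,"ax":0,"ay":0,"az":0,"claw":30},
  ],
)

```text
time_s: 3.62
tcp_pos: [0.4487, 0.1776, 0.0221]
ee_rot: [[0.136, -0.991, 0.001], [-0.991, -0.136, 0.001], [-0.001, -0.001, -1.0]]
wrist_force: [-0.8, -0.6, 3.5]
gripper_width: 0.426
gripper_force: 30.0
```

Call:
servo_tool(
  deltas=[
    {"tx":0,"ty":0,"tz":-15,"ax":0,"ay":0,"az":0,"claw":30},
    {"tx":0,"ty":0,"tz":-40,"ax":0,"ay":0,"az":0,"claw":30},
    {"tx":0,"ty":0,"tz":-70,"ax":0,"ay":0,"az":0,"claw":30},
    {"tx":0,"ty":0,"tz":-100,"ax":0,"ay":0,"az":0,"claw":30},
    {"tx":0,"ty":0,"tz":-130,"ax":0,"ay":0,"az":0,"claw":30},
    {"tx":0,"ty":0,"tz":-150,"ax":0,"ay":0,"az":0,"claw":30},
    {"tx":0,"ty":0,"tz":-160,"ax":0,"ay":0,"az":0,"claw":30},
    {"tx":0,"ty":0,"tz":-160,"ax":0,"ay":0,"az":0,"claw":30},
    {"tx":0,"ty":0,"tz":-160,"ax":0,"ay":0,"az":0,"claw":30},
  ],
)

```text
time_s: 4.37
tcp_pos: [0.4481, 0.1773, 0.1814]
ee_rot: [[0.135, -0.991, -0.0], [-0.991, -0.135, 0.001], [-0.001, -0.0, -1.0]]
wrist_force: [-0.0, -0.1, -1.3]
gripper_width: 0.431
gripper_force: 30.0
```

```bash
python3 - <<'E'
from h import *
s=sense();p=np.array(s['tcp_pos']);R=np.array(s['ee_rot']);print(s['time_s'],p.round(4),s['wrist_force'],s['gripper_width'])
print('to perch, tool mm',(R.T@(np.array([.592,.031,.165])-p)*1000).round(1))
E
```

```text
4.3667 [0.4481 0.1773 0.1814] [-0.00585982 -0.05964368 -1.30635513] 0.430731189462106
to perch, tool mm [ 164.4 -122.8   16.3]
```

Call:
servo_tool(
  deltas=[
    {"tx":12,"ty":-14,"tz":0,"ax":0,"ay":0,"az":0,"claw":30},
    {"tx":28,"ty":-32,"tz":0,"ax":0,"ay":0,"az":0,"claw":30},
    {"tx":46,"ty":-54,"tz":0,"ax":0,"ay":0,"az":0,"claw":30},
    {"tx":64,"ty":-76,"tz":0,"ax":0,"ay":0,"az":0,"claw":30},
    {"tx":82,"ty":-97,"tz":0,"ax":0,"ay":0,"az":0,"claw":30},
    {"tx":96,"ty":-114,"tz":0,"ax":0,"ay":0,"az":0,"claw":30},
    {"tx":104,"ty":-123,"tz":0,"ax":0,"ay":0,"az":0,"claw":30},
    {"tx":104,"ty":-123,"tz":0,"ax":0,"ay":0,"az":0,"claw":30},
    {"tx":104,"ty":-123,"tz":0,"ax":0,"ay":0,"az":0,"claw":30},
  ],
)

```text
time_s: 5.12
tcp_pos: [0.5835, 0.0906, 0.1798]
ee_rot: [[0.134, -0.991, -0.003], [-0.991, -0.134, -0.001], [0.0, 0.004, -1.0]]
wrist_force: [0.1, 0.1, -0.9]
gripper_width: 0.425
gripper_force: 30.0
```

```bash
python3 - <<'E'
from h import *
s=sense();p=np.array(s['tcp_pos']);R=np.array(s['ee_rot']);print(s['time_s'],p.round(4),s['gripper_width'])
M,c=T('wrist'); im=capture('wrist'); cv2.imwrite('pics/w3.png',im)
rec('perch','wrist',M)
print('expect',proj('wrist',[.592,.031,.106]))
for r in trace('perch','wrist')[:3]:
    ys,xs=np.nonzero(r['mask']); print(r['confidence'],xs.min(),xs.max(),ys.min(),ys.max())
print('to perch, tool mm',(R.T@(np.array([.592,.031,.145])-p)*1000).round(1))
E
```

```text
5.1167 [0.5835 0.0906 0.1798] 0.42546264206683226
perch wrist 0.63 [0.598 0.008 0.07 ] (253, 77)
perch wrist 0.44 [0.586 0.08  0.209] (256, 242)
expect (np.float64(257.4593495687596), np.float64(112.22870312065865))
0.75 217 289 0 149
to perch, tool mm [60.2 -0.5 34.8]
```

View pics/w3.png

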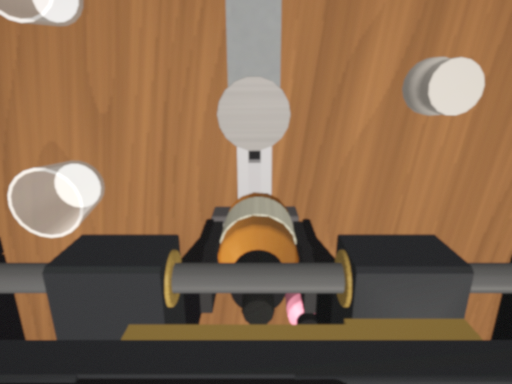

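The perch disc is centred at (254,114), against the predicted (257,112). The held bottle is upright at column 258, with its base front edge at row 195.

```bash
python3 - <<'E'
from h import *
s=sense();p=np.array(s['tcp_pos']);R=np.array(s['ee_rot'])
P=plane('wrist',254,114,.106);print(P.round(4),(R.T@(P-p)*1000).round(1))
for e in [(218,114),(290,114),(254,78),(254,150)]: print(plane('wrist',*e,.106).round(4))
b=plane('wrist',258,195,p[2]-.022);print('base front',b.round(4),(R.T@(b-p)*1000).round(1))
print(sense()['time_s'])
E
```

```text
[0.5945 0.0328 0.106 ] [59.7 -3.1 75.2]
[0.6198 0.0363 0.106 ]
[0.5691 0.0293 0.106 ]
[0.5977 0.0087 0.106 ]
[0.591  0.0585 0.106 ]
base front [0.5859 0.0747 0.1592] [17.  -0.3 22. ]
5.2667
```

Call:
servo_tool(
  deltas=[
    {"tx":8,"ty":0,"tz":0,"ax":0,"ay":0,"az":0,"claw":30},
    {"tx":22,"ty":-1,"tz":0,"ax":0,"ay":0,"az":0,"claw":30},
    {"tx":38,"ty":-1,"tz":4,"ax":0,"ay":0,"az":0,"claw":30},
    {"tx":52,"ty":-2,"tz":12,"ax":0,"ay":0,"az":0,"claw":30},
    {"tx":60,"ty":-2,"tz":24,"ax":0,"ay":0,"az":0,"claw":30},
    {"tx":61,"ty":-2,"tz":36,"ax":0,"ay":0,"az":0,"claw":30},
    {"tx":61,"ty":-2,"tz":43,"ax":0,"ay":0,"az":0,"claw":30},
    {"tx":61,"ty":-2,"tz":47,"ax":0,"ay":0,"az":0,"claw":30},
    {"tx":61,"ty":-2,"tz":49,"ax":0,"ay":0,"az":0,"claw":30},
    {"tx":61,"ty":-2,"tz":49,"ax":0,"ay":0,"az":0,"claw":30},
    {"tx":61,"ty":-2,"tz":49,"ax":0,"ay":0,"az":0,"claw":30},
    {"tx":61,"ty":-2,"tz":49,"ax":0,"ay":0,"az":0,"claw":30},
  ],
)

```text
time_s: 6.27
tcp_pos: [0.5951, 0.0312, 0.1332]
ee_rot: [[0.136, -0.991, 0.001], [-0.991, -0.136, 0.0], [-0.0, -0.001, -1.0]]
wrist_force: [1.0, 0.1, -0.8]
gripper_width: 0.428
gripper_force: 30.0
```

```bash
python3 - <<'E'
from h import *
M,c=T('wrist'); im=capture('wrist'); cv2.imwrite('pics/w4.png',cv2.resize(im[80:330,130:390],(780,600)[:1]*1+(750,) if 0 else (620,596),interpolation=cv2.INTER_CUBIC))
s=sense();print(s['time_s'],np.round(s['tcp_pos'],4),np.round(s['wrist_force'],2))
E
```

```text
6.3167 [0.5951 0.0312 0.1332] [ 1.    0.51 -0.2 ]
```

View pics/w4.png

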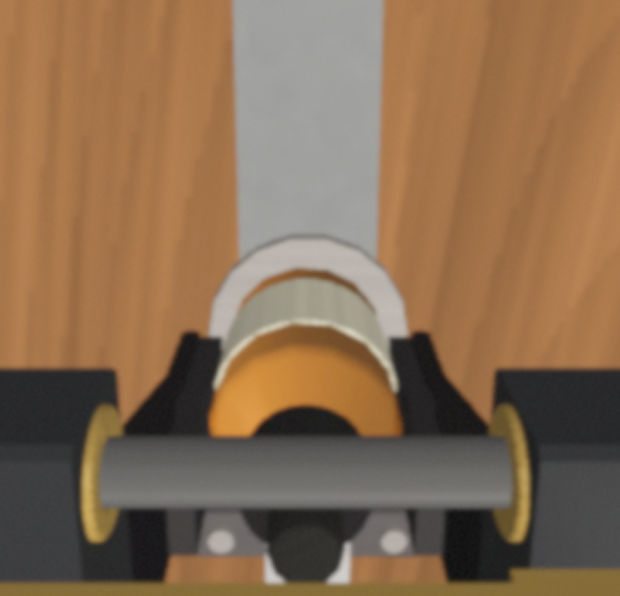

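Bottle column is 305 and perch column is 308 in this crop. The base front edge sits about 7–8 mm inside the disc's rim, so it is well centred. I lower it.

Call:
servo_tool(
  deltas=[
    {"tx":1,"ty":0,"tz":1,"ax":0,"ay":0,"az":0,"claw":30},
    {"tx":1,"ty":0,"tz":2,"ax":0,"ay":0,"az":0,"claw":30},
    {"tx":1,"ty":0,"tz":3,"ax":0,"ay":0,"az":0,"claw":30},
    {"tx":1,"ty":0,"tz":4,"ax":0,"ay":0,"az":0,"claw":30},
    {"tx":1,"ty":0,"tz":4.5,"ax":0,"ay":0,"az":0,"claw":30},
    {"tx":1,"ty":0,"tz":4.5,"ax":0,"ay":0,"az":0,"claw":30},
    {"tx":1,"ty":0,"tz":4.5,"ax":0,"ay":0,"az":0,"claw":30},
    {"tx":1,"ty":0,"tz":4.5,"ax":0,"ay":0,"az":0,"claw":30},
  ],
)

```text
time_s: 6.98
tcp_pos: [0.5948, 0.0299, 0.1282]
ee_rot: [[0.136, -0.991, -0.0], [-0.991, -0.136, -0.0], [0.0, 0.0, -1.0]]
wrist_force: [-0.9, -0.4, -0.1]
gripper_width: 0.427
gripper_force: 30.0
```

Call:
servo_tool(
  deltas=[
    {"tx":0,"ty":0,"tz":0.4,"ax":0,"ay":0,"az":0,"claw":30},
    {"tx":0,"ty":0,"tz":0.8,"ax":0,"ay":0,"az":0,"claw":30},
    {"tx":0,"ty":0,"tz":0.8,"ax":0,"ay":0,"az":0,"claw":30},
    {"tx":0,"ty":0,"tz":0.8,"ax":0,"ay":0,"az":0,"claw":30},
  ],
)

```text
time_s: 7.32
tcp_pos: [0.5947, 0.0299, 0.1281]
ee_rot: [[0.136, -0.991, 0.0], [-0.991, -0.136, -0.0], [0.0, -0.0, -1.0]]
wrist_force: [-2.5, 0.6, 4.7]
gripper_width: 0.431
gripper_force: 30.0
```

It is in contact with the perch (4.7 N up). I release it.

Call:
servo_tool(
  deltas=[
    {"tx":0,"ty":0,"tz":0.5,"ax":0,"ay":0,"az":0,"claw":42},
    {"tx":0,"ty":0,"tz":0.5,"ax":0,"ay":0,"az":0,"claw":50},
    {"tx":0,"ty":0,"tz":0.3,"ax":0,"ay":0,"az":0,"claw":60},
    {"tx":0,"ty":0,"tz":0,"ax":0,"ay":0,"az":0,"claw":66},
    {"tx":0,"ty":0,"tz":0,"ax":0,"ay":0,"az":0,"claw":66},
    {"tx":0,"ty":0,"tz":0,"ax":0,"ay":0,"az":0,"claw":66},
    {"tx":0,"ty":0,"tz":0,"ax":0,"ay":0,"az":0,"claw":66},
  ],
)

```text
time_s: 7.9
tcp_pos: [0.5948, 0.0299, 0.1271]
ee_rot: [[0.136, -0.991, -0.0], [-0.991, -0.136, -0.0], [0.0, 0.0, -1.0]]
wrist_force: [0.6, -0.2, 0.9]
gripper_width: 0.746
gripper_force: 0.0
```

Call:
servo_tool(
  deltas=[
    {"tx":0,"ty":0,"tz":-15,"ax":0,"ay":0,"az":0,"claw":66},
    {"tx":0,"ty":0,"tz":-40,"ax":0,"ay":0,"az":0,"claw":66},
    {"tx":0,"ty":0,"tz":-70,"ax":0,"ay":0,"az":0,"claw":66},
    {"tx":0,"ty":0,"tz":-100,"ax":0,"ay":0,"az":0,"claw":66},
    {"tx":0,"ty":0,"tz":-110,"ax":0,"ay":0,"az":0,"claw":66},
    {"tx":0,"ty":0,"tz":-110,"ax":0,"ay":0,"az":0,"claw":66},
    {"tx":0,"ty":0,"tz":-110,"ax":0,"ay":0,"az":0,"claw":66},
  ],
)

```text
time_s: 8.48
tcp_pos: [0.5945, 0.03, 0.237]
ee_rot: [[0.135, -0.991, 0.0], [-0.991, -0.135, 0.001], [-0.001, -0.0, -1.0]]
wrist_force: [-0.5, -0.7, 0.3]
gripper_width: 0.757
gripper_force: 0.0
```

```bash
python3 - <<'E'
from h import *
s=sense();p=np.array(s['tcp_pos']);R=np.array(s['ee_rot']);print(s['time_s'],p.round(4),s['gripper_width'])
M,c=T('wrist'); im=capture('wrist'); cv2.imwrite('pics/w5.png',im)
rec('knob','wrist',M);rec('bottle','wrist',M)
print('expect knob top',proj('wrist',[.615,-.126,.113]),'perch',proj('wrist',[.594,.032,.106]))
E
```

```text
8.4833 [0.5945 0.03   0.237 ] 0.757360777422515
bottle wrist 0.83 [0.519 0.221 0.035] (295, 309)
bottle wrist 0.61 [0.596 0.021 0.161] (256, 183)
bottle wrist 0.42 [0.437 0.254 0.002] (345, 320)
expect knob top (np.float64(257.72401217161024), np.float64(-21.52922635050234)) perch (np.float64(257.2254427235683), np.float64(177.44127099672977))
```

View pics/w5.png

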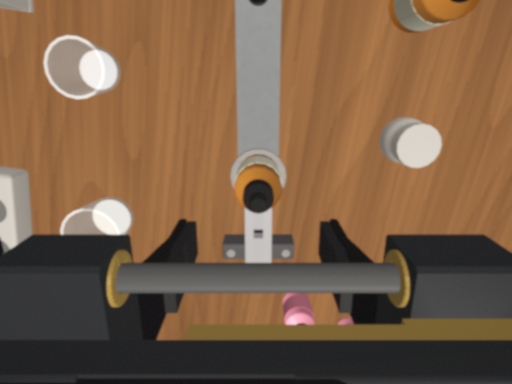

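The bottle stands upright on the perch, base centred at about (258,175), with the bulb at (258,195). I move towards the knob and look.

Call:
servo_tool(
  deltas=[
    {"tx":10,"ty":0,"tz":0,"ax":0,"ay":0,"az":0,"claw":60},
    {"tx":35,"ty":0,"tz":0,"ax":0,"ay":0,"az":0,"claw":60},
    {"tx":65,"ty":0,"tz":0,"ax":0,"ay":0,"az":0,"claw":60},
    {"tx":90,"ty":0,"tz":0,"ax":0,"ay":0,"az":0,"claw":60},
    {"tx":100,"ty":0,"tz":0,"ax":0,"ay":0,"az":0,"claw":60},
    {"tx":100,"ty":0,"tz":0,"ax":0,"ay":0,"az":0,"claw":60},
    {"tx":100,"ty":0,"tz":0,"ax":0,"ay":0,"az":0,"claw":60},
  ],
)

```text
time_s: 9.22
tcp_pos: [0.6081, -0.0698, 0.2364]
ee_rot: [[0.134, -0.991, -0.001], [-0.991, -0.134, 0.0], [-0.0, 0.001, -1.0]]
wrist_force: [-0.9, 0.5, -0.3]
gripper_width: 0.694
gripper_force: 0.0
```

```bash
python3 - <<'E'
from h import *
s=sense();p=np.array(s['tcp_pos']);R=np.array(s['ee_rot']);print(s['time_s'],p.round(4))
M,c=T('wrist'); im=capture('wrist'); cv2.imwrite('pics/w6.png',im)
rec('knob','wrist',M)
u,v=proj('wrist',[.6158,-.1266,.113]);print('expect',u,v)
u,v=int(u),int(v); v0,u0=max(v-45,0),u-45; g=cv2.cvtColor(im,cv2.COLOR_BGR2GRAY)[v0:v+30,u0:u+45]
n,l,st,ce=cv2.connectedComponentsWithStats((g<60).astype(np.uint8))
for i in range(1,n):
    if st[i,4]>60: print(st[i]+np.array([u0,v0,0,0,0]),ce[i]+[u0,v0])
# top cap shade
for r in trace('knob','wrist')[:2]:
    ys,xs=np.nonzero(r['mask']); print(r['confidence'],xs.min(),xs.max(),ys.min(),ys.max())
E
```

```text
9.2167 [ 0.6081 -0.0698  0.2364]
expect 258.580440401747 110.53047021765818
[236  87  42   6 213] [256.8028169   89.92018779]
[244  97  27  29 595] [256.97647059 111.15630252]
0.58 242 270 96 125
```

View pics/w6.png

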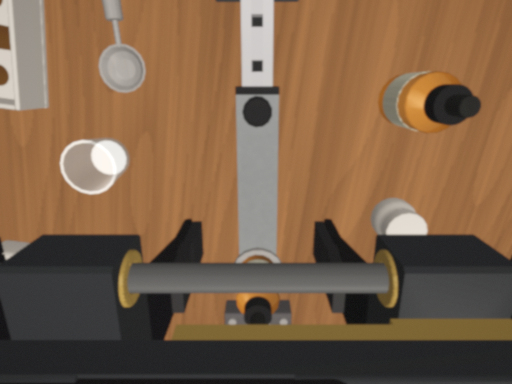

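The knob shows at (257,111), within 2 px of the prediction. I go down around it.

Call:
servo_tool(
  deltas=[
    {"tx":20,"ty":-1,"tz":0,"ax":0,"ay":0,"az":0,"claw":60},
    {"tx":45,"ty":-1,"tz":5,"ax":0,"ay":0,"az":0,"claw":60},
    {"tx":58,"ty":-1,"tz":25,"ax":0,"ay":0,"az":0,"claw":60},
    {"tx":58,"ty":-1,"tz":55,"ax":0,"ay":0,"az":0,"claw":60},
    {"tx":58,"ty":-1,"tz":85,"ax":0,"ay":0,"az":0,"claw":60},
    {"tx":58,"ty":-1,"tz":115,"ax":0,"ay":0,"az":0,"claw":60},
    {"tx":58,"ty":-1,"tz":138,"ax":0,"ay":0,"az":0,"claw":60},
    {"tx":58,"ty":-1,"tz":148,"ax":0,"ay":0,"az":0,"claw":60},
    {"tx":58,"ty":-1,"tz":149,"ax":0,"ay":0,"az":0,"claw":60},
    {"tx":58,"ty":-1,"tz":149,"ax":0,"ay":0,"az":0,"claw":60},
  ],
)

```text
time_s: 10.2
tcp_pos: [0.6178, -0.126, 0.0887]
ee_rot: [[0.137, -0.991, 0.001], [-0.991, -0.137, -0.001], [0.001, -0.0, -1.0]]
wrist_force: [0.3, -0.6, 0.6]
gripper_width: 0.689
gripper_force: 0.0
```

Call:
servo_tool(
  deltas=[
    {"tx":0,"ty":0,"tz":0,"ax":0,"ay":0,"az":0,"claw":45},
    {"tx":0,"ty":0,"tz":0,"ax":0,"ay":0,"az":0,"claw":35},
    {"tx":0,"ty":0,"tz":0,"ax":0,"ay":0,"az":0,"claw":30},
    {"tx":0,"ty":0,"tz":0,"ax":0,"ay":0,"az":0,"claw":26},
    {"tx":0,"ty":0,"tz":0,"ax":0,"ay":0,"az":0,"claw":22},
    {"tx":0,"ty":0,"tz":0,"ax":0,"ay":0,"az":0,"claw":18},
    {"tx":0,"ty":0,"tz":0,"ax":0,"ay":0,"az":0,"claw":18},
    {"tx":0,"ty":0,"tz":0,"ax":0,"ay":0,"az":0,"claw":18},
  ],
)

```text
time_s: 10.87
tcp_pos: [0.6164, -0.1268, 0.0886]
ee_rot: [[0.135, -0.991, -0.002], [-0.991, -0.135, -0.0], [0.0, 0.002, -1.0]]
wrist_force: [-3.6, 0.5, 3.0]
gripper_width: 0.289
gripper_force: 30.0
```

Call:
servo_tool(
  deltas=[
    {"tx":0,"ty":0,"tz":-2,"ax":0,"ay":0,"az":0,"claw":18},
    {"tx":0,"ty":0,"tz":-4,"ax":0,"ay":0,"az":0,"claw":18},
    {"tx":0,"ty":0,"tz":-6,"ax":0,"ay":0,"az":0,"claw":18},
    {"tx":0,"ty":0,"tz":-8,"ax":0,"ay":0,"az":0,"claw":18},
    {"tx":0,"ty":0,"tz":-10,"ax":0,"ay":0,"az":0,"claw":18},
    {"tx":0,"ty":0,"tz":-12,"ax":0,"ay":0,"az":0,"claw":18},
    {"tx":0,"ty":0,"tz":-13.5,"ax":0,"ay":0,"az":0,"claw":18},
    {"tx":0,"ty":0,"tz":-14,"ax":0,"ay":0,"az":0,"claw":18},
    {"tx":0,"ty":0,"tz":-14,"ax":0,"ay":0,"az":0,"claw":18},
    {"tx":0,"ty":0,"tz":-14,"ax":0,"ay":0,"az":0,"claw":18},
  ],
)

```text
time_s: 11.7
tcp_pos: [0.6163, -0.1265, 0.1017]
ee_rot: [[0.135, -0.991, -0.002], [-0.991, -0.135, 0.0], [-0.0, 0.002, -1.0]]
wrist_force: [-2.4, -1.5, -8.3]
gripper_width: 0.291
gripper_force: 30.0
```

The plunger is up 13 mm and the force matches the spring (8.3 N). I slide 40 mm towards the stirrer, along tool +x.

Call:
servo_tool(
  deltas=[
    {"tx":0.8,"ty":0,"tz":0,"ax":0,"ay":0,"az":0,"claw":18},
    {"tx":2.5,"ty":0,"tz":0,"ax":0,"ay":0,"az":0,"claw":18},
    {"tx":5.5,"ty":0,"tz":0,"ax":0,"ay":0,"az":0,"claw":18},
    {"tx":9.5,"ty":0,"tz":0,"ax":0,"ay":0,"az":0,"claw":18},
    {"tx":14,"ty":0,"tz":0,"ax":0,"ay":0,"az":0,"claw":18},
    {"tx":19,"ty":0,"tz":0,"ax":0,"ay":0,"az":0,"claw":18},
    {"tx":24,"ty":0,"tz":0,"ax":0,"ay":0,"az":0,"claw":18},
    {"tx":29,"ty":0,"tz":0,"ax":0,"ay":0,"az":0,"claw":18},
    {"tx":33.5,"ty":0,"tz":0,"ax":0,"ay":0,"az":0,"claw":18},
    {"tx":37,"ty":0,"tz":0,"ax":0,"ay":0,"az":0,"claw":18},
    {"tx":39,"ty":0,"tz":0,"ax":0,"ay":0,"az":0,"claw":18},
    {"tx":40,"ty":0,"tz":0,"ax":0,"ay":0,"az":0,"claw":18},
  ],
)

```text
time_s: 12.7
tcp_pos: [0.622, -0.167, 0.1019]
ee_rot: [[0.135, -0.991, -0.002], [-0.991, -0.135, -0.0], [-0.0, 0.002, -1.0]]
wrist_force: [-5.0, 0.7, -7.5]
gripper_width: 0.286
gripper_force: 30.0
```

Call:
servo_tool(
  deltas=[
    {"tx":0,"ty":0,"tz":0,"ax":0,"ay":0,"az":0,"claw":18},
    {"tx":0,"ty":0,"tz":0,"ax":0,"ay":0,"az":0,"claw":18},
    {"tx":0,"ty":0,"tz":0,"ax":0,"ay":0,"az":0,"claw":18},
    {"tx":0,"ty":0,"tz":0,"ax":0,"ay":0,"az":0,"claw":18},
  ],
)

```text
time_s: 13.03
tcp_pos: [0.6221, -0.1671, 0.1021]
ee_rot: [[0.135, -0.991, -0.001], [-0.991, -0.135, -0.001], [0.0, 0.002, -1.0]]
wrist_force: [-4.4, -1.5, -9.1]
gripper_width: 0.288
gripper_force: 30.0
```

Call:
servo_tool(
  deltas=[
    {"tx":-0.6,"ty":0,"tz":1,"ax":0,"ay":0,"az":0,"claw":18},
    {"tx":-0.6,"ty":0,"tz":3,"ax":0,"ay":0,"az":0,"claw":18},
    {"tx":-0.6,"ty":0,"tz":5,"ax":0,"ay":0,"az":0,"claw":18},
    {"tx":-0.6,"ty":0,"tz":7,"ax":0,"ay":0,"az":0,"claw":18},
    {"tx":-0.6,"ty":0,"tz":9,"ax":0,"ay":0,"az":0,"claw":18},
    {"tx":-0.6,"ty":0,"tz":11,"ax":0,"ay":0,"az":0,"claw":18},
    {"tx":-0.6,"ty":0,"tz":12.5,"ax":0,"ay":0,"az":0,"claw":18},
    {"tx":-0.6,"ty":0,"tz":13.5,"ax":0,"ay":0,"az":0,"claw":18},
    {"tx":-0.6,"ty":0,"tz":14,"ax":0,"ay":0,"az":0,"claw":18},
    {"tx":-0.6,"ty":0,"tz":14,"ax":0,"ay":0,"az":0,"claw":18},
    {"tx":-0.6,"ty":0,"tz":14,"ax":0,"ay":0,"az":0,"claw":18},
  ],
)

```text
time_s: 13.95
tcp_pos: [0.6221, -0.1669, 0.0891]
ee_rot: [[0.135, -0.991, -0.001], [-0.991, -0.135, -0.001], [0.001, 0.001, -1.0]]
wrist_force: [-5.5, -0.4, -4.7]
gripper_width: 0.289
gripper_force: 30.0
```

The pin is in the hole, since the z is back to within 0.5 mm. I press lightly to seat it home.

Call:
servo_tool(
  deltas=[
    {"tx":0,"ty":0,"tz":0.5,"ax":0,"ay":0,"az":0,"claw":18},
    {"tx":0,"ty":0,"tz":1,"ax":0,"ay":0,"az":0,"claw":18},
    {"tx":0,"ty":0,"tz":1.3,"ax":0,"ay":0,"az":0,"claw":18},
    {"tx":0,"ty":0,"tz":1.3,"ax":0,"ay":0,"az":0,"claw":18},
    {"tx":0,"ty":0,"tz":1.3,"ax":0,"ay":0,"az":0,"claw":18},
    {"tx":0,"ty":0,"tz":1.3,"ax":0,"ay":0,"az":0,"claw":18},
  ],
)

```text
time_s: 14.45
tcp_pos: [0.6221, -0.167, 0.0887]
ee_rot: [[0.136, -0.991, -0.001], [-0.991, -0.136, -0.002], [0.002, 0.001, -1.0]]
wrist_force: [-8.0, 0.6, -1.5]
gripper_width: 0.287
gripper_force: 30.0
```

```bash
python3 - <<'E'
from h import *
M,c=T('side'); im=capture('side'); cv2.imwrite('pics/s2.png',cv2.resize(im[130:270,200:320],(510,595),interpolation=cv2.INTER_CUBIC))
rec('bottle','side',M); s=sense();print(s['time_s'],np.round(s['tcp_pos'],4),np.round(s['wrist_force'],1),s['gripper_force'])
print(proj('side',[.599,-.007,.106]))
E
```

```text
bottle side 0.9 [0.512 0.247 0.047] (281, 280)
bottle side 0.89 [0.432 0.282 0.051] (312, 292)
bottle side 0.57 [0.601 0.001 0.149] (257, 190)
14.55 [ 0.6221 -0.167   0.0887] [-7.3  0.5 -1.8] 29.999937832471915
(np.float64(258.71042658968844), np.float64(200.5900555975859))
```

View pics/s2.png

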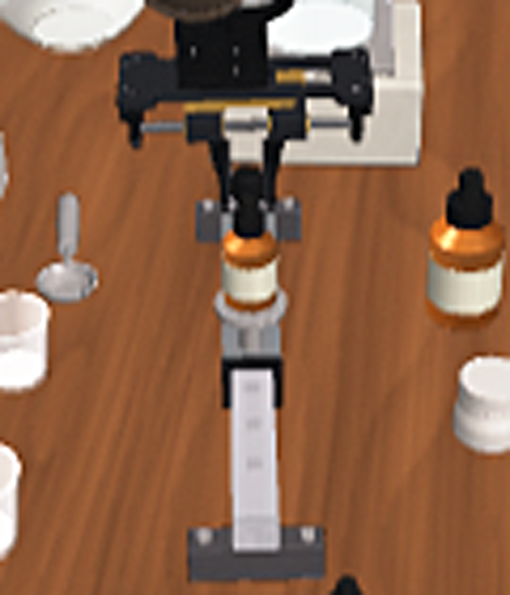

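The side view shows the bottle upright on the perch at (250,265). Three holes are now exposed on this side instead of two, so the section moved one step. I add a slight press, then hand in.

Call:
servo_tool(
  deltas=[
    {"tx":0,"ty":0,"tz":0.5,"ax":0,"ay":0,"az":0,"claw":18},
    {"tx":0,"ty":0,"tz":0.5,"ax":0,"ay":0,"az":0,"claw":18},
    {"tx":0,"ty":0,"tz":0.5,"ax":0,"ay":0,"az":0,"claw":18},
    {"tx":0,"ty":0,"tz":0.5,"ax":0,"ay":0,"az":0,"claw":18},
  ],
)

```text
time_s: 14.88
tcp_pos: [0.6222, -0.167, 0.0887]
ee_rot: [[0.136, -0.991, -0.0], [-0.991, -0.136, -0.002], [0.002, 0.001, -1.0]]
wrist_force: [-8.6, -0.0, -0.0]
gripper_width: 0.288
gripper_force: 30.0
```

```bash
python3 - <<'E'
from h import *
s=sense();print(s['time_s'],np.round(s['tcp_pos'],4),np.round(s['wrist_force'],1))
print(finish_job())
E
```

```text
14.8833 [ 0.6222 -0.167   0.0887] [-8.6 -0.  -0. ]
the job is handed in; nothing more can be done
None
```

I handed the job in at 14.9 s; no verdict came back. By my readings the bottle stands upright on the perch, the section is one hole (about 40 mm) towards the stirrer, and the pin is home with the knob still gripped at 30 N.

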